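Fetch the long carbon electrode from the tilt-out bin

TASK

Set up the glass cell for the electrolysis demonstration: tip the middle tilt-out bin forward until it rests open, slide the long carbon plate straight up out of its slot and lower it gently into the glass cell, standing on its foot (leaning on the glass is fine, terminal hole at the top). Then push the bin fully shut again and let go, leaving the two short plates in their slots, the side bins shut, and the cell and everything else on the bench where they stand.

Things in the scene. Friction and masses are not known exactly. Their poses are not given: they have to be found in the camera images.
- cabinet: Grey bench-top tilt-bin unit, fixed: housing 578 wide (its y) x 130 deep (x) x 226 mm high, solid top 10 mm thick, open front and back, three clear plastic bins side by side. Origin: centre of its underside, on the bench. Its front looks along its own -x, towards the robot, 65 mm in front of the origin; +y is towards the left-hand bin as seen by the robot, z up.
- bin_mid (a joint): Tilt of the middle bin (the one to use), rad: 0 shut, grows as its top tips forward towards the robot, stop at 0.66. Light friction. Its weight holds it shut up to about 0.35 rad; farther on it sinks open by itself to the stop and rests there. A few newtons at the bar move it.
- bin_pivot (a point): Middle bin's pivot axis at mid-width, 45 mm in front of the cabinet's origin, 40 mm above the bench. Its axes tilt with the bin (shut: as the cabinet's): x into the cabinet, y along the axis, z up the front panel. In them the bin, 176 mm wide, has a front panel from x = -20 to -16, 174 high; 4 mm side walls sloping from 166 high in front to 105 at the back (x = 85); inner floor at z = 6.
- slot_rack (a point): Middle of the top of the white slot rack in the middle bin: at x = 30.5, y = 0, z = 81 mm in the bin_pivot axes, same axes. The rack is 75 mm high and has three slots at y = -52, 0 and +52 mm, each 8 mm wide (y), 48 mm long (x) and 75 mm deep, open at the top. Beside a plate in an outer slot there are 29 mm to the bin's side wall. The front panel stands 93 mm higher than the rack.
- bin_handle (a point): Middle of the middle bin's pull: a 10 mm round bar 100 mm long (y) at x = -60, z = 166 mm in the bin_pivot axes, 35 mm clear of the front panel, open from above and below, so fingers can hook behind it from above. The panel ends 8 mm above the bar's centre. Axes as bin_pivot. Shut, it is 206 mm above the bench, 50 mm in front of the housing; open, 134 mm above the bench.
- plate_long: The long carbon plate electrode, dark grey, 45 wide (x) x 5 thick (y) x 150 mm long (z), about 60 g, a small brass-lined hole 9 mm below the top. Origin: centre of its bottom end; z to its top. It stands in one of the three slots of the middle bin, its flat faces looking along the bin's y, 75 mm of it above the rack. While the bin is shut the housing's top is in its way.
- plate_short1: A short carbon plate electrode, like the long one but 100 mm long; in another slot. Stays there. Origin: centre of its bottom end.
- plate_short2: The other short carbon plate electrode, 100 mm long; in the remaining slot. Stays there. Origin: centre of its bottom end.
- cell: Open rectangular glass cell standing loose on the bench in front of a side bin, left or right: outside 110 (its x) x 80 (y) x 95 mm high, walls and floor 5 mm (inside 100 x 70 x 90 mm deep), 0.75 kg. Origin: centre of its underside.
- pe_bottle: White round plastic bottle, 72 mm across, 135 mm high, standing on the other side from the cell. Bystander. Origin: centre of its underside.
- pe_jar: Small white plastic jar, 60 mm across, 85 mm high, on the left of the bench. Bystander. Origin: centre of its underside.
- flask: Conical glass flask, 84 mm across, 122 mm high, on a white magnetic stirrer 70 mm high at the right of the bench. Bystander. Origin: centre of its underside.
- bin_left (a joint): Tilt of the left-hand bin, rad, 0 shut. Stays shut.
- bin_right (a joint): Tilt of the right-hand bin, rad, 0 shut. Stays shut.
Not all that is in view belongs to the job. Leave any red or yellow look-alike of the cell alone.

How it is judged:
By the outcome, as a careful person would: the job done as asked, in the order asked, and still so for the second after the job is handed in, with the robot touching nothing.
It also fails if it takes over 61 s, if anything falls off the work surface, if the arm or the gripper's body presses on something with over 40 N, if the wrist force passes 120 N, or if a joint passes its speed limit or range.

ROBOT

A 6-joint arm with a two-finger parallel gripper is mounted at the origin on the work surface. World frame = base frame: x ahead of the robot, y to its left, z up, the work surface at z = 0. Lengths are in m, angles in rad, forces in N, time in s.
With the tool pointing down it reaches from about 0.325 to 0.9 m from the base axis. Payload 6.1 kg.
Tool frame: the origin (TCP) lies between the finger pads; the fingertips stand 14 mm ahead of it and the grasp point (between the pads) lies 5 mm behind it; x points along the fingers, y is the direction in which the jaws open and shut, and the axes are right-handed (so a half turn about x gives the same grasp; the last joint's range is limited). The gripper opens to 87 mm and grips with 3 to 60 N. Pads are 19 mm wide; open, the fingers measure 117 mm over their backs; the gripper's body (75 mm by 190 mm) begins 51 mm behind the grasp point.
Start: joints at [-1.414, 0.22, 1.526, -0, 1.395, -0.126], TCP at [0.174, -0.6, 0.237] pointing down, gripper open.
Joint ranges: [-2.98, 2.98], [-0.91, 2.08], [0.09, 2.57], [-1.24, 4.39], [0.2, 2.65], [-2.68, 2.68]. Speed limits (rad/s): [2.57, 2.57, 3.01, 3.14, 3.14, 3.14].

INTERFACE

Orientations are given as [roll, pitch, yaw] about the fixed x, y, z axes, in that order (R = Rz(yaw) Ry(pitch) Rx(roll)).
In Python, from station import sensors, eyes, ticket gives the robot as it stands.
- The arm moves only by the tool jog_arm, never from a script. Its argument "series" is a list of rows, each a list of 3 entries, a list of its own where there are three numbers: the shift along the world's x, y, z in cm, then the turn, a rotation vector about the world's x, y, z in rad, then the finger opening in cm, from 0 to 8.7. In form: [[[tx, ty, tz], [rx, ry, rz], claw], ...]. A call has 1 to 12 rows; each row shifts and turns the commanded pose from where the row before left it; what a row does not reach is not made up. A row lasts 1/8 s, in which the tool goes at most 62.5 mm and 10.7 degrees, less where a joint would pass 70% of its speed; a pose out of reach is approached as far as the arm can. A call is refused whole if a number of a shift passes 6.25 or a number of a turn 0.188, either way. A call with a gripper value outside its range is refused whole. The fingers move at their own pace and stop on an object; "newtons" is the grip in N (left out, the last holds). Time passes only in rows, so rows that do not move let the fingers close. It gives the time, the measured TCP pose, the force and the opening at its end, in the units of the state.
- sensors.state(): the state, without advancing time (a new reading comes with each control period).
- eyes.capture(name): name is "scene" or "top" or "wrist"; returns a dict with "pixels" (420x560x3 uint8, red, green, blue), "K" (3x3 intrinsics, pixels), "k1" (the pictures are not rectified: a ray, as slopes to the right and down, at radius r is drawn at 1 + k1 r^2 times it, then the intrinsics apply), "world_from_camera" (4x4, takes a point from camera to world coordinates). Camera axes: x right, y up, looking along -z (the intrinsics and any distortion apply to the point x, -y, -z); pixel columns grow to the right and rows downward; lengths in m; the calibration is good to about 2 mm. A picture is of the moment at which its call begins. There is no depth.
- ticket.sign_off(): hands the job in, once; it reports no verdict.
The state is a dict: "time": time; "joint_positions": joint angles; "joint_vel": joint speeds; "joint_efforts": joint torques, N m; "tcp_pos": TCP position; "eef_rot": TCP orientation; "contact_force": force on the tool from outside, world axes, zero at the start; "ft_torque": the same for the moment, N m; "opening": opening from 0.0 (shut) to 1.0 (fully open).
Only numpy, scipy, OpenCV 4.12 (cv2) and the standard library are available. Lean on these libraries where they do the work, as an engineer would, in place of code of your own. Each camera call takes 0.05 s, during which the arm holds its last target.

## Working session

There is one attempt and no reset: what is moved stays moved. The work goes in short steps, Python scripts to look and compute and a tool call to move; the robot and the scene stay as the last step left them, time stands still between calls to the robot, and variables do not carry over. Pictures are saved under pics/ and viewed, and the job is handed in when it is done.

Besides the shell and the picture viewer there is one more tool, called after ">>>" by a JSON object that holds its "fn" and its "kwargs". jog_arm: Moves the arm, as the interface text tells. Its arguments: {"type":"object","properties":{"series":{"type":"array","items":{"type":"array"}},"newtons":{"type":"number"}},"required":["series"]}

```bash
mkdir -p pics; ls
python3 - <<'E'
from station import sensors, eyes
import cv2
s=sensors.state();print(s)
for n in ["scene","top","wrist"]:
    d=eyes.capture(n);cv2.imwrite(f"pics/{n}0.png",d["pixels"][:,:,::-1]);print(n,d["K"],d["k1"],d["world_from_camera"])
E
```

```text
pics
{'time': 0.0, 'joint_positions': array([-1.41413186e+00,  2.21217296e-01,  1.52760453e+00, -2.01820081e-05,
        1.39471735e+00, -1.26124456e-01]), 'joint_vel': array([-0.000672  ,  0.00013939,  0.00164195,  0.00030577, -0.00101652,
       -0.00161013]), 'joint_efforts': array([ 6.97632131e-04, -4.94612789e+01, -3.87376893e+01,  6.98712235e-02,
        5.66862943e-02, -1.26080004e-04]), 'tcp_pos': array([ 0.17427821, -0.59958826,  0.2354462 ]), 'eef_rot': array([-1.68671675,  1.5688497 ,  1.73766838]), 'contact_force': array([ 0.39926382, -0.72668965, -0.56696048]), 'ft_torque': array([ 0.0237321 , -0.03257448,  0.06043577]), 'opening': 0.9990566807254436}
scene [[389.56950928   0.         278.99493287]
 [  0.         389.56950928 203.50223466]
 [  0.           0.           1.        ]] -0.05466655269787971 [[ 7.93916497e-01 -5.78374795e-01  1.87561172e-01  8.48589036e-01]
 [ 6.08025940e-01  7.54677414e-01 -2.46508533e-01 -3.47843582e-01]
 [ 1.02614208e-03  3.09749249e-01  9.50817727e-01  1.44896124e+00]
 [ 0.00000000e+00  0.00000000e+00  0.00000000e+00  1.00000000e+00]]
top [[459.26425899   0.         277.04187209]
 [  0.         459.26425899 214.33947756]
 [  0.           0.           1.        ]] -0.12887696087395759 [[-0.02615835  0.99512375 -0.09510236  0.43977305]
 [-0.99961095 -0.02511732  0.01212726 -0.00154539]
 [ 0.00967941  0.09538259  0.99539363  1.49655843]
 [ 0.          0.          0.          1.        ]]
wrist [[299.5224448    0.         278.54107122]
 [  0.         299.5224448  212.09306861]
 [  0.           0.           1.        ]] -0.025810251635040027 [[ 0.27880673  0.92247216  0.26704293  0.24806328]
 [-0.96034609  0.26824002  0.07604398 -0.58066406]
 [-0.00148315 -0.27765521  0.96067965  0.38455241]
 [ 0.          0.          0.          1.        ]]
```

View pics/scene0.png

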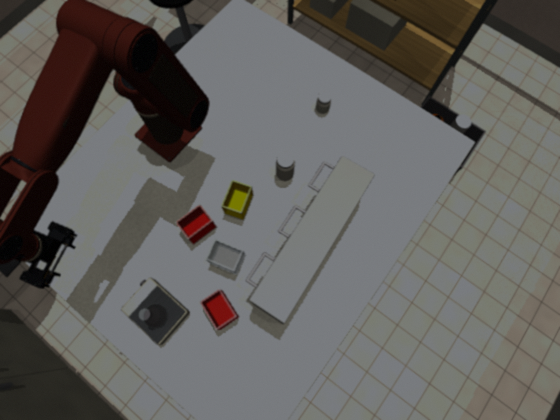

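View pics/top0.png

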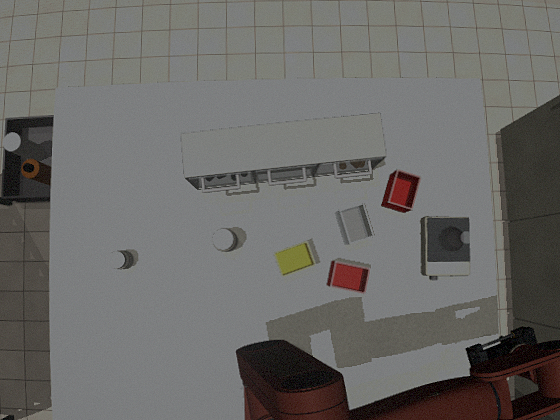

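View pics/wrist0.png

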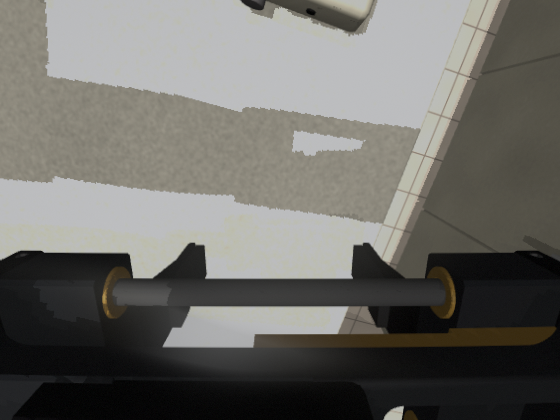

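```bash
cat > h.py <<'E'
import numpy as np, cv2
from station import sensors, eyes
from scipy.spatial.transform import Rotation as R
def undist(d,uv):
    K=d["K"]; uv=np.asarray(uv,float).reshape(-1,2)
    p=cv2.undistortPoints(uv.reshape(-1,1,2),K,np.array([d["k1"],0,0,0,0.])).reshape(-1,2)
    return p
def rays(d,uv):
    p=undist(d,uv); T=d["world_from_camera"]
    dirs=np.c_[p[:,0],-p[:,1],-np.ones(len(p))]@T[:3,:3].T
    return T[:3,3],dirs
def on_z(d,uv,z):
    o,r=rays(d,uv); t=(z-o[2])/r[:,2]; return o+t[:,None]*r
def proj(d,P):
    P=np.asarray(P,float).reshape(-1,3);T=d["world_from_camera"]
    c=(P-T[:3,3])@T[:3,:3]; s=np.c_[c[:,0]/-c[:,2],-c[:,1]/-c[:,2]]
    s=s*(1+d["k1"]*(s**2).sum(1))[:,None]
    return s@d["K"][:2,:2].T+d["K"][:2,2]
def tri(d1,uv1,d2,uv2):
    o1,r1=rays(d1,uv1);o2,r2=rays(d2,uv2);out=[]
    for a,b in zip(r1,r2):
        a=a/np.linalg.norm(a);b=b/np.linalg.norm(b)
        s=np.linalg.lstsq(np.c_[a,-b],o2-o1,rcond=None)[0]
        p,q=o1+s[0]*a,o2+s[1]*b; out.append(np.r_[(p+q)/2,np.linalg.norm(p-q)])
    return np.array(out)
def crop(im,x0,y0,w,h,k,name,gain=1):
    c=cv2.resize(im[y0:y0+h,x0:x0+w,::-1],None,fx=k,fy=k,interpolation=cv2.INTER_CUBIC)
    c=np.clip(c*float(gain),0,255).astype(np.uint8)
    for x in range((x0//20+1)*20,x0+w,20): cv2.putText(c,str(x),((x-x0)*k,9),0,.35,(0,255,255),1); c[:4,(x-x0)*k]=(0,255,255)
    for y in range((y0//20+1)*20,y0+h,20): cv2.putText(c,str(y),(0,(y-y0)*k),0,.35,(0,255,255),1)
    cv2.imwrite(name,c)
E
python3 - <<'E'
from h import *
t=eyes.capture("top");s=eyes.capture("scene")
import pickle;pickle.dump((t,s),open("d0.pkl","wb"))
crop(t["pixels"],175,100,220,150,3,"pics/t1.png",1.6)
crop(s["pixels"],200,140,200,190,3,"pics/s1.png",1.6)
E
```

```text
(no output)
```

View pics/t1.png

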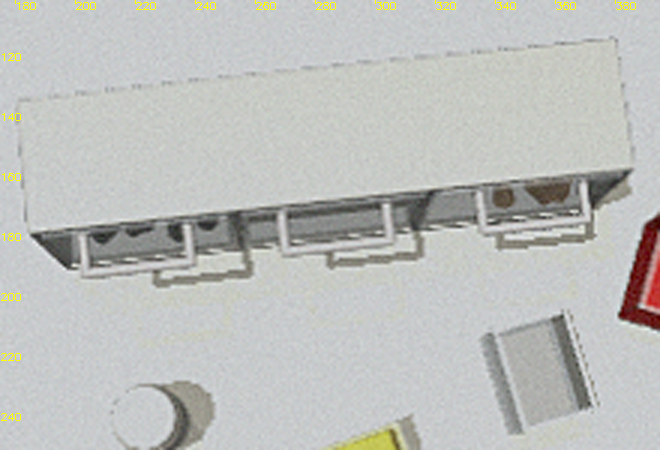

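View pics/s1.png

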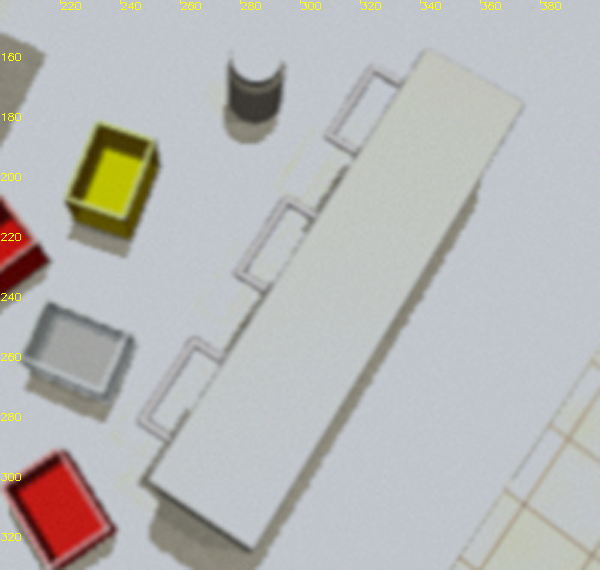

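Run:
```python
from h import *
import pickle
t,s=pickle.load(open("d0.pkl","rb"))
T=np.array([(18,100),(617,38),(632,170),(30,234)])/3+[175,100]
S=np.array([(428,48),(524,104),(251,551),(147,482)])/3+[200,140]
a=on_z(t,T,.226); b=on_z(s,S[[1,2,3,0]],.226)
print(a);print(b)
for q in(a,b):
    print([np.linalg.norm(q[i]-q[(i+1)%4]).round(4) for i in range(4)],q.mean(0), [np.degrees(np.arctan2(-(q[j]-q[i])[0],(q[j]-q[i])[1])) for i,j in((1,0),(2,3))])
crop(t["pixels"],320,190,80,70,9,"pics/t2.png",1.6)
crop(s["pixels"],200,230,60,60,9,"pics/s2.png",1.6)
```

```text
[[ 0.79989417  0.25052638  0.226     ]
 [ 0.84819001 -0.32360957  0.226     ]
 [ 0.71824805 -0.33050328  0.226     ]
 [ 0.67032304  0.23905786  0.226     ]]
[[ 0.80264514  0.24868413  0.226     ]
 [ 0.85017349 -0.32468577  0.226     ]
 [ 0.72477558 -0.3352621   0.226     ]
 [ 0.67683856  0.23945089  0.226     ]]
[np.float64(0.5762), np.float64(0.1301), np.float64(0.5716), np.float64(0.1301)] [ 0.75916382 -0.04113215  0.226     ] [np.float64(4.808352967830173), np.float64(4.8097514220442985)]
[np.float64(0.5753), np.float64(0.1258), np.float64(0.5767), np.float64(0.1261)] [ 0.76360819 -0.04295321  0.226     ] [np.float64(4.738585382848893), np.float64(4.768024725051676)]
```

View pics/t2.png

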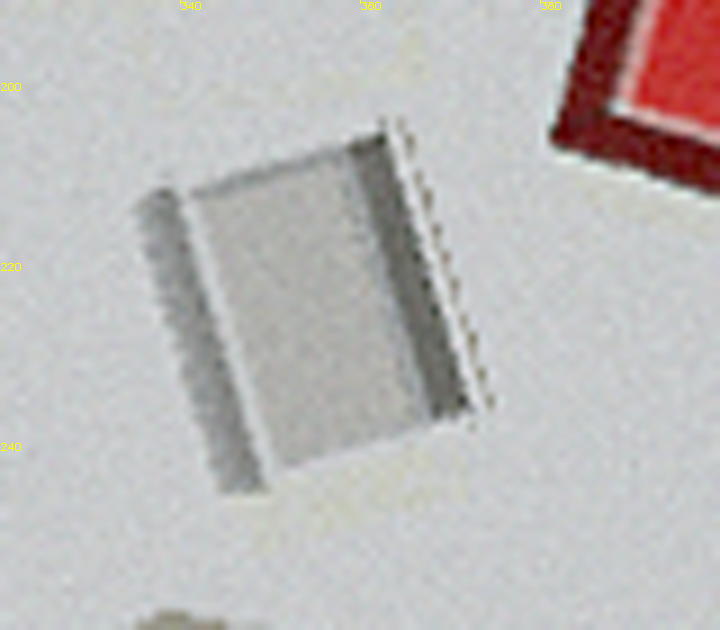

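View pics/s2.png

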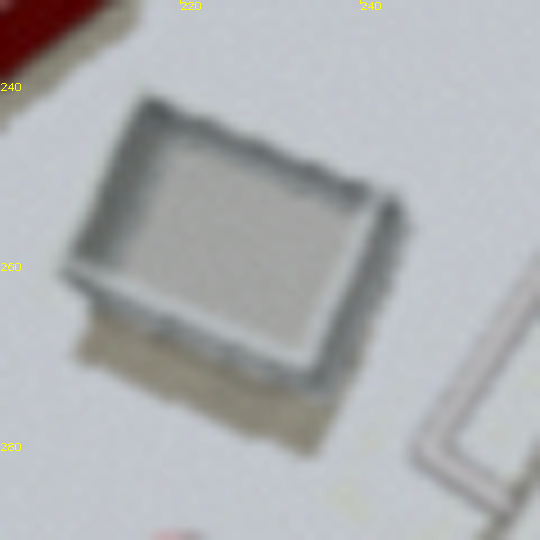

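Run:
```python
from h import *
import pickle
t,s=pickle.load(open("d0.pkl","rb"))
T=np.array([(176,186),(403,120),(492,408),(265,490)])/9+[320,190]
S=np.array([(392,190),(313,372),(64,272),(145,97)])/9+[200,230]
for d,q in((t,T),(s,S)):
    q=on_z(d,q,.095);print(q.round(4))
    print([np.linalg.norm(q[i]-q[(i+1)%4]).round(4) for i in range(4)],q.mean(0), [np.degrees(np.arctan2((q[j]-q[i])[1],(q[j]-q[i])[0])).round(2) for i,j in((3,0),(2,1),(1,0),(2,3))])
# bottle etc
print(on_z(t,[[222,238],[297,256],[348,275]],.1))
```

```text
[[ 0.5802 -0.2114  0.095 ]
 [ 0.601  -0.2909  0.095 ]
 [ 0.5012 -0.3173  0.095 ]
 [ 0.4755 -0.2379  0.095 ]]
[np.float64(0.0822), np.float64(0.1033), np.float64(0.0835), np.float64(0.108)] [ 0.53947658 -0.26436571  0.095     ] [np.float64(14.21), np.float64(14.84), np.float64(104.7), np.float64(107.95)]
[[ 0.5897 -0.2126  0.095 ]
 [ 0.6102 -0.2864  0.095 ]
 [ 0.5088 -0.3156  0.095 ]
 [ 0.4889 -0.2432  0.095 ]]
[np.float64(0.0766), np.float64(0.1055), np.float64(0.0751), np.float64(0.1053)] [ 0.54938703 -0.26442222  0.095     ] [np.float64(16.88), np.float64(16.04), np.float64(105.56), np.float64(105.34)]
[[ 0.5051246   0.15078262  0.1       ]
 [ 0.44475023 -0.07577148  0.1       ]
 [ 0.38273412 -0.22918811  0.1       ]]
```

```bash
cat >> h.py <<'E'
YAW=np.radians(4.78); CAB=np.array([.761,-.042,0])
def Rz(a): return R.from_euler('z',a).as_matrix()
def pv(p,th,cab=None,yaw=None):
    "bin_pivot coords (m) -> world, tilt th"
    cab=CAB if cab is None else cab; yaw=YAW if yaw is None else yaw
    x,y,z=p; c,s=np.cos(th),np.sin(th)
    return cab+Rz(yaw)@np.array([-.045+x*c-z*s,y,.04+z*c+x*s])
def cur():
    s=sensors.state(); return np.array(s['tcp_pos']),R.from_euler('xyz',s['eef_rot']).as_matrix(),s
def toolR(fwd_tilt,yaw,flip):
    "tool x down (tilted fwd by angle), tool y along +-bin y"
    a=Rz(yaw)@np.array([np.sin(fwd_tilt),0,-np.cos(fwd_tilt)])
    y=Rz(yaw)@np.array([0,1.,0])*flip
    return np.c_[a,y,np.cross(a,y)]
def go(p,Rm):
    c,Rc,s=cur(); d=(np.array(p)-c)*100; rv=R.from_matrix(Rm@Rc.T).as_rotvec()
    print("shift cm",d.round(2),"rot",rv.round(3),"rows>=",max(np.linalg.norm(d)/6.25,np.linalg.norm(rv)/.186).round(2))
    return d,rv
E
python3 - <<'E'
from h import *
p,Rm,s=cur();print(Rm.round(3))
d=eyes.capture("wrist");print("cam in tool",Rm.T@(d["world_from_camera"][:3,3]-p))
for f in(1,-1): go([.6,-.09,.42],toolR(0,YAW,f))
for n,pp in(("bar",(-.06,0,.166)),("rack",(.0305,0,.081)),("plate top",(.0305,0,.156))): print(n,pv(pp,0).round(3),pv(pp,.66).round(3))
E
```

```text
[[-0.     0.279 -0.96 ]
 [ 0.001 -0.96  -0.279]
 [-1.    -0.001 -0.   ]]
cam in tool [-0.14898341  0.00209861 -0.07616713]
shift cm [42.57 51.   18.39] rot [ 0.000e+00 -1.000e-03  2.942e+00] rows>= 15.82
shift cm [42.57 51.   18.39] rot [-0.001 -0.    -0.199] rows>= 11.03
bar [ 0.656 -0.051  0.206] [ 0.567 -0.058  0.134]
rack [ 0.747 -0.043  0.121] [ 0.691 -0.048  0.123]
plate top [ 0.747 -0.043  0.196] [ 0.645 -0.052  0.182]
```

>>> {"fn": "jog_arm", "kwargs": {"series": [[[1,1,5],[0,0,0],0],[[2,3,5],[0,0,0],0],[[4,4.5,2],[0,0,-0.02],0],[[4,4.5,2],[0,0,-0.02],0],[[4,4.5,2],[0,0,-0.02],0],[[4,4.5,1],[0,0,-0.02],0],[[4,4.5,1],[0,0,-0.02],0],[[4,4.5,0],[0,0,-0.02],0],[[4,4.5,0],[0,0,-0.02],0],[[4,4.5,0],[0,0,-0.02],0],[[3,4.5,0],[0,0,-0.02],0],[[3,4.5,0],[0,0,-0.02],0]]}}

```text
time: 1.8
tcp_pos: [0.5835, -0.1105, 0.4156]
eef_rot: [2.015, 1.571, -1.044]
contact_force: [0.9, 0.1, 0.2]
opening: 0.006
```

>>> {"fn": "jog_arm", "kwargs": {"series": [[[0,0,0],[0,0,0],0],[[0,0,0],[0,0,0],0]]}}

```text
time: 2.05
tcp_pos: [0.5824, -0.1123, 0.4154]
eef_rot: [0.482, 1.57, -2.576]
contact_force: [-0.9, 0.7, 0.5]
opening: 0.002
```

Run:
```python
from h import *
p,Rm,s=cur();print(p,s['joint_positions'],s['contact_force'],s['opening'])
go([.6,-.09,.42],toolR(0,YAW,-1))
d=eyes.capture("wrist");cv2.imwrite("pics/w1.png",d["pixels"][:,:,::-1])
```

```text
[ 0.58243167 -0.11230752  0.41543726] [-3.23062905e-01  9.34290101e-02  1.33981630e+00 -5.88344428e-04
  1.70882109e+00  1.16413333e+00] [-0.94300936  0.73519737  0.50612838] 0.0016505935801151286
shift cm [1.76 2.23 0.46] rot [ 0.    -0.001 -0.   ] rows>= 0.46
```

View pics/w1.png

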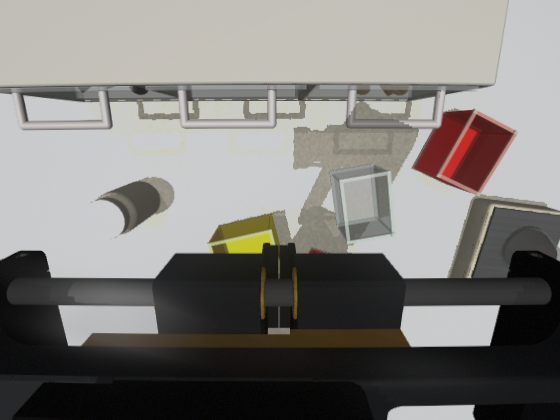

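Run:
```python
from h import *
import pickle
d=eyes.capture("wrist");pickle.dump(d,open("w1.pkl","wb"))
crop(d["pixels"],160,70,130,70,6,"pics/w1a.png",1)
crop(d["pixels"],310,150,110,110,5,"pics/w1b.png",1)
print(proj(d,[pv((-.06,.05,.166),0),pv((-.06,-.05,.166),0),[*(CAB+Rz(YAW)@[-.065,.0,0])[:2],.226]]))
```

```text
[[184.7998058  123.68514218]
 [271.50418919 123.33546653]
 [223.28709351  83.91501171]]
```

View pics/w1a.png

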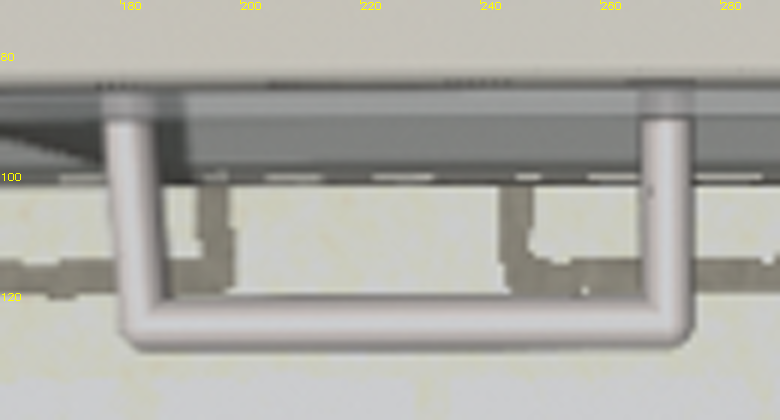

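View pics/w1b.png

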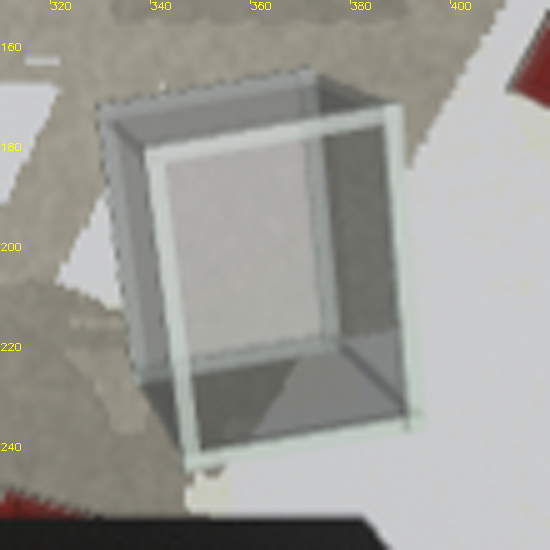

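Run:
```python
from h import *
import pickle
d=pickle.load(open("w1.pkl","rb"))
q=np.array([(147,149),(402,103),(413,427),(188,470)])/5+[310,150]
q=on_z(d,q,.095);print(q.round(4))
print([np.linalg.norm(q[i]-q[(i+1)%4]).round(4) for i in range(4)],q.mean(0), [np.degrees(np.arctan2((q[j]-q[i])[1],(q[j]-q[i])[0])).round(2) for i,j in((3,0),(2,1),(1,0),(2,3))])
b=np.array([(98,105),(316,68),(0,0),(137,385)])/5+[310,150]
print(on_z(d,b,0).round(4))
# hook target: fingers center 20mm behind bar center
print("bar",pv((-.06,0,.166),0)); 
go(pv((-.037,0,.166),0)+[0,0,.05],toolR(0,YAW,-1)); go(pv((-.037,0,.166),0)+[0,0,-.012],toolR(0,YAW,-1))
```

```text
[[ 0.5842 -0.2118  0.095 ]
 [ 0.6055 -0.2901  0.095 ]
 [ 0.4983 -0.314   0.095 ]
 [ 0.4769 -0.2408  0.095 ]]
[np.float64(0.0812), np.float64(0.1098), np.float64(0.0763), np.float64(0.1112)] [ 0.54123499 -0.2641689   0.095     ] [np.float64(15.1), np.float64(12.55), np.float64(105.19), np.float64(106.31)]
[[ 0.5843 -0.2119  0.    ]
 [ 0.605  -0.292   0.    ]
 [ 0.62   -0.1706  0.    ]
 [ 0.4746 -0.2418  0.    ]]
bar [ 0.65636519 -0.05074965  0.206     ]
shift cm [  9.72   6.44 -15.97] rot [ 0.    -0.     0.002] rows>= 3.16
shift cm [  9.72   6.44 -22.17] rot [ 0.    -0.     0.002] rows>= 4.01
```

>>> {"fn": "jog_arm", "kwargs": {"series": [[[3.3,2.2,-2],[0,0,0],0],[[3.2,2.1,-5],[0,0,0],0],[[3.2,2.1,-5],[0,0,0],0],[[0,0,-4],[0,0,0],0],[[0,0,0],[0,0,0],0],[[0,0,0],[0,0,0],0]]}}

```text
time: 2.9
tcp_pos: [0.6797, -0.0499, 0.2589]
eef_rot: [2.832, 1.568, -0.228]
contact_force: [-0.3, -0.1, 0.8]
opening: 0.008
```

Run:
```python
from h import *
p,Rm,s=cur()
go(pv((-.037,0,.166),0)+[0,0,-.010],toolR(0,YAW,-1))
d=eyes.capture("wrist");cv2.imwrite("pics/w2.png",d["pixels"][:,:,::-1])
```

```text
shift cm [-0.04  0.11 -6.29] rot [0.001 0.003 0.002] rows>= 1.01
```

View pics/w2.png

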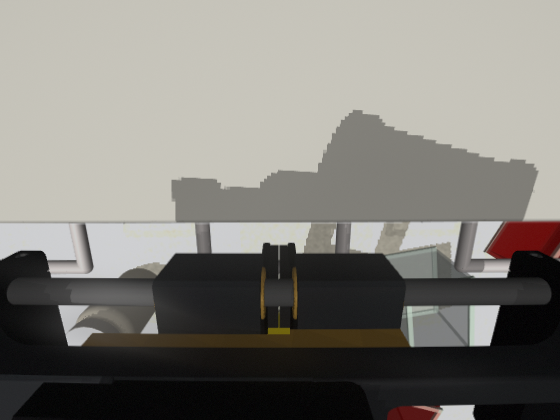

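>>> {"fn": "jog_arm", "kwargs": {"series": [[[0,0.1,-2],[0,0,0],0],[[0,0,-2],[0,0,0],0],[[0,0,-1.5],[0,0,0],0],[[0,0,-0.8],[0,0,0],0],[[0,0,0],[0,0,0],0]]}}

```text
time: 3.58
tcp_pos: [0.6786, -0.0473, 0.1922]
eef_rot: [-0.279, 1.569, 2.946]
contact_force: [-0.3, 0.7, -0.6]
opening: 0.004
```

Run:
```python
from h import *
p,Rm,s=cur();print(p,s['contact_force'])
# path: TCP at bin coords (-.0455,0,.166-?) ; vertical tool, contact bar back. 
for th in np.arange(0,.61,.1):
    b=pv((-.06,0,.166),th); t=b+Rz(YAW)@[.005/np.cos(0)+.0095,0,-.010]; print(th.round(2),((t-p)*100).round(2))
```

```text
[ 0.67864037 -0.04733037  0.19215965] [-0.32718204  0.65742044 -0.64318252]
0.0 [-0.78 -0.22  0.38]
0.1 [-2.4  -0.36 -0.3 ]
0.2 [-3.95 -0.49 -1.14]
0.3 [-5.4  -0.61 -2.13]
0.4 [-6.75 -0.72 -3.26]
0.5 [-7.98 -0.82 -4.52]
0.6 [-9.08 -0.91 -5.9 ]
```

>>> {"fn": "jog_arm", "kwargs": {"series": [[[-0.8,-0.1,0],[0,0,0],0],[[-0.8,-0.1,-0.2],[0,0,0],0],[[-0.8,-0.1,-0.3],[0,0,0],0],[[-0.8,0,-0.4],[0,0,0],0],[[-0.8,-0.1,-0.4],[0,0,0],0],[[-0.7,0,-0.5],[0,0,0],0],[[-0.7,-0.1,-0.5],[0,0,0],0],[[-0.7,0,-0.6],[0,0,0],0],[[-0.7,-0.1,-0.6],[0,0,0],0],[[0,0,0],[0,0,0],0]]}}

```text
time: 4.82
tcp_pos: [0.6099, -0.0534, 0.1573]
eef_rot: [-0.26, 1.569, 2.964]
contact_force: [-1.1, -0.2, 0.0]
opening: 0.009
```

Run:
```python
from h import *
p,Rm,s=cur();print(p,s['contact_force'])
d=eyes.capture("scene");crop(d["pixels"],200,140,200,190,3,"pics/s3.png",1.6)
d=eyes.capture("wrist");cv2.imwrite("pics/w3.png",d["pixels"][:,:,::-1])
```

```text
[ 0.60992073 -0.05341265  0.15732569] [-1.13784691 -0.20169316  0.02301198]
```

View pics/w3.png

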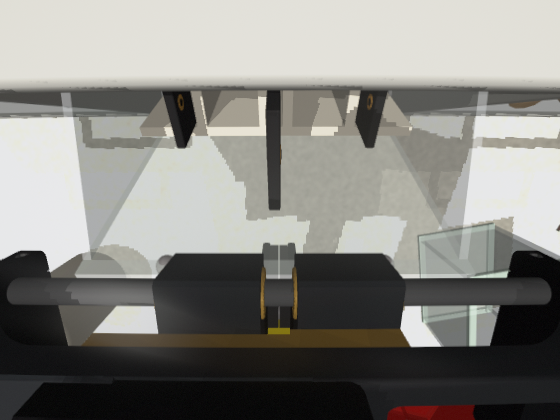

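View pics/s3.png

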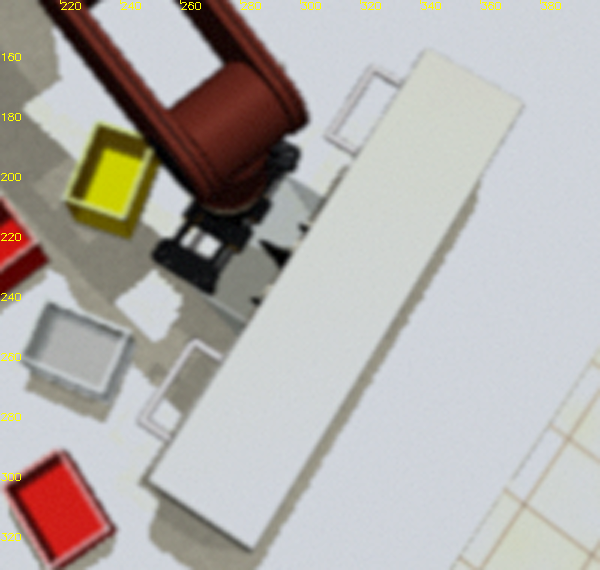

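>>> {"fn": "jog_arm", "kwargs": {"series": [[[-0.6,0,-0.6],[0,0,0],0],[[-0.6,-0.1,-0.6],[0,0,0],0],[[-0.5,0,-0.6],[0,0,0],0],[[-0.5,-0.1,-0.7],[0,0,0],0],[[-0.4,0,-0.5],[0,0,0],0],[[0,0,0],[0,0,0],0],[[0,0,0],[0,0,0],0]]}}

```text
time: 5.8
tcp_pos: [0.5852, -0.0556, 0.1285]
eef_rot: [1.236, 1.571, -1.823]
contact_force: [-4.4, -0.7, 2.0]
opening: 0.004
```

Run:
```python
from h import *
p,Rm,s=cur();print(p,s['contact_force'])
d=eyes.capture("wrist");cv2.imwrite("pics/w4.png",d["pixels"][:,:,::-1])
print(pv((-.06,0,.166),.66))
print(proj(d,[pv((.008,0,.156),.66),pv((.053,0,.156),.66),pv((-.018,.088,.174),.66),pv((-.018,-.088,.174),.66)]).round(1))
```

```text
[ 0.58515939 -0.05558805  0.1285338 ] [-4.35965328 -0.73741242  2.04235496]
[ 0.56749841 -0.05818076  0.1343517 ]
[[275.9 219.4]
 [274.5 121.7]
 [ 68.7 289.3]
 [483.9 289. ]]
```

View pics/w4.png

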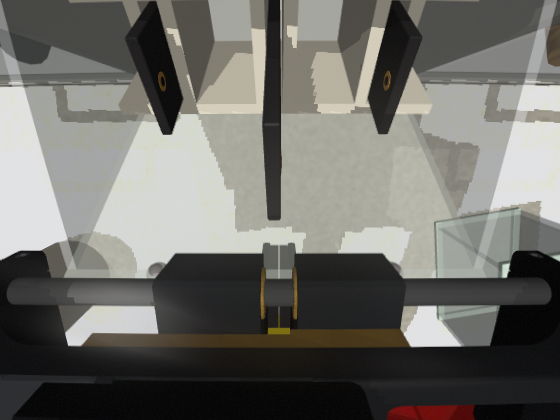

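>>> {"fn": "jog_arm", "kwargs": {"series": [[[-0.2,0,0],[0,0,0],0],[[0,0,0],[0,0,0],0],[[0,0,1],[0,0,0],0],[[0,0,2],[0,0,0],0],[[0,0,3],[0,0,0],0],[[0,0,4],[0,0,0],0],[[-1,0,4],[0,0,0],2.5],[[-2,0,4],[0,-0.165,0],2.5],[[-3,0,4],[0,-0.165,0],2.5],[[-3,0,2],[0,-0.165,0],2.5],[[-2,0,0],[0,-0.165,0],2.5],[[0,0,0],[0,0,0],2.5]]}}

```text
time: 7.35
tcp_pos: [0.4694, -0.0547, 0.3675]
eef_rot: [3.056, 0.908, -0.004]
contact_force: [0.1, 0.0, 0.7]
opening: 0.288
```

Run:
```python
from h import *
p,Rm,s=cur();print(p,s['contact_force'],s['joint_positions'].round(2))
d=eyes.capture("wrist");cv2.imwrite("pics/w5.png",d["pixels"][:,:,::-1])
crop(d["pixels"],180,20,190,220,3,"pics/w5a.png",1)
P=[pv((.008,0,.156),.66),pv((.053,0,.156),.66),pv((-.06,.05,.166),.66),pv((-.06,-.05,.166),.66),pv((-.018,.088,.174),.66)]
print(proj(d,P).round(1))
g=pv((.0305,0,.136),.66); a=toolR(.66,YAW,-1)
print("grasp",g); go(g+a[:,0]*(.005-.10),a); go(g+a[:,0]*.005,a)
```

```text
[ 0.46941655 -0.05465069  0.36751913] [0.11989898 0.04552729 0.74196432] [-0.49 -0.78  2.21  0.33  1.12  0.94]
[[275.5 183. ]
 [276.  149.4]
 [239.  232.6]
 [310.8 232.4]
 [208.9 204.7]]
grasp [ 0.65707359 -0.05069041  0.16613901]
shift cm [ 1.276e+01 -1.000e-02 -1.286e+01] rot [0.053 0.005 0.02 ] rows>= 2.9
shift cm [ 18.87   0.5  -20.76] rot [0.053 0.005 0.02 ] rows>= 4.49
```

View pics/w5.png

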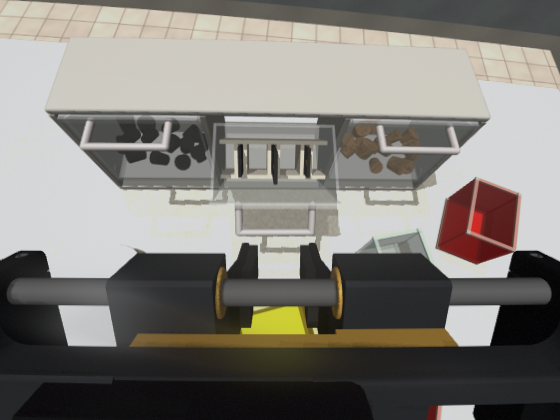

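>>> {"fn": "jog_arm", "kwargs": {"series": [[[4,0,-4],[0.02,0,0.01],2.5],[[4,0,-4],[0.02,0,0.01],2.5],[[4.8,0,-4.9],[0.013,0.005,0],2.5],[[0,0,0],[0,0,0],2.5],[[0,0,0],[0,0,0],2.5]]}}

```text
time: 8.02
tcp_pos: [0.5984, -0.0554, 0.2445]
eef_rot: [-3.137, 0.914, 0.09]
contact_force: [0.4, -0.5, 0.5]
opening: 0.284
```

Run:
```python
from h import *
p,Rm,s=cur();print(p,s['contact_force'],s['joint_positions'].round(2))
d=eyes.capture("wrist");crop(d["pixels"],160,60,240,220,3,"pics/w6.png",1)
P=[pv((.008,0,.156),.66),pv((.053,0,.156),.66)]
print(proj(d,P).round(1), "tip region",proj(d,[p,p+Rm[:,0]*.014]).round(1))
g=pv((.0305,0,.136),.66); a=toolR(.66,YAW,-1)
go(g+a[:,0]*.005,a)
```

```text
[ 0.59837901 -0.05537299  0.24451078] [ 0.397477   -0.53551517  0.45378347] [-0.38 -0.28  2.13  0.42  0.73  0.87]
[[276.6 253.3]
 [276.5 200.1]] tip region [[274.7 271.6]
 [275.  260.6]]
shift cm [ 6.16  0.53 -8.44] rot [-0.001  0.    -0.003] rows>= 1.67
```

View pics/w6.png

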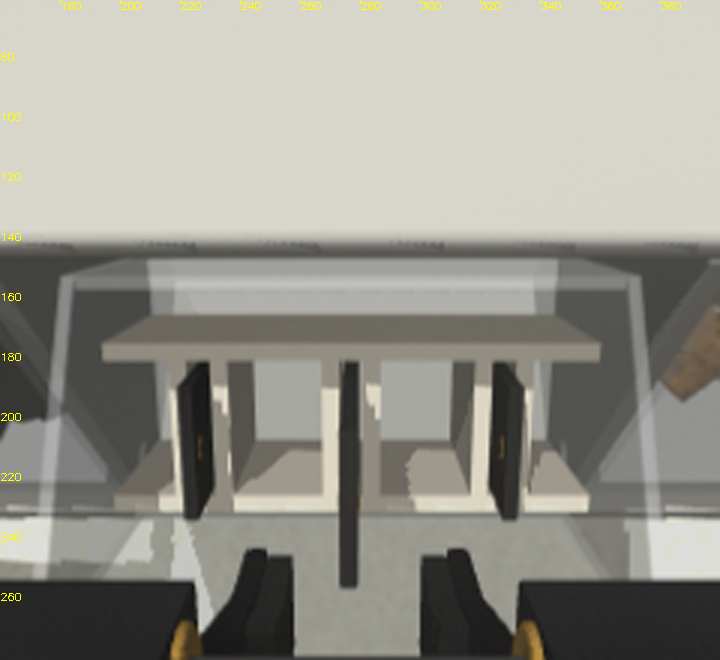

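>>> {"fn": "jog_arm", "kwargs": {"series": [[[2.2,0.2,-3],[0,0,0],2.5],[[2,0.2,-2.7],[0,0,0],2.5],[[1.2,0.1,-1.6],[0,0,0],2.5],[[0.7,0,-1],[0,0,0],2.5],[[0,0,0],[0,0,0],2.5]]}}

```text
time: 8.7
tcp_pos: [0.6587, -0.0507, 0.163]
eef_rot: [-3.139, 0.91, 0.087]
contact_force: [-0.6, 0.3, -0.4]
opening: 0.289
```

Run:
```python
from h import *
p,Rm,s=cur();print(p,s['contact_force'],s['joint_positions'].round(2))
d=eyes.capture("wrist");crop(d["pixels"],160,60,240,220,3,"pics/w7.png",1)
g=pv((.0305,0,.136),.66); a=toolR(.66,YAW,-1)
go(g+a[:,0]*.005,a)
```

```text
[ 0.65867905 -0.05074369  0.16303811] [-0.59128946  0.3138901  -0.39938128] [-0.32 -0.01  2.06  0.5   0.53  0.8 ]
shift cm [ 0.16  0.03 -0.09] rot [-0.001  0.    -0.002] rows>= 0.03
```

View pics/w7.png

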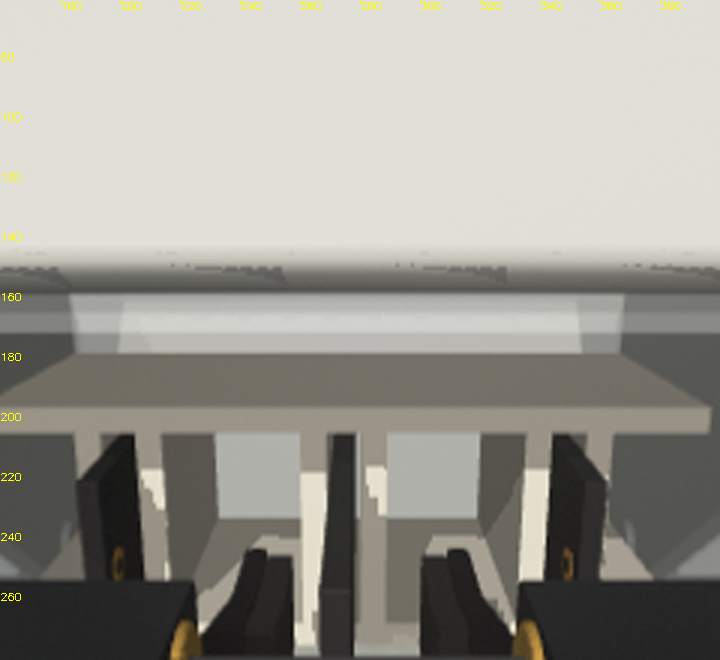

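>>> {"fn": "jog_arm", "kwargs": {"series": [[[0.1,0.3,-0.1],[0,0,0],2.0],[[0,0,0],[0,0,0],1.6]]}}

```text
time: 9.0
tcp_pos: [0.659, -0.0474, 0.1607]
eef_rot: [-3.138, 0.912, 0.088]
contact_force: [-0.6, -0.6, 0.7]
opening: 0.209
```

Run:
```python
from h import *
p,Rm,s=cur();print(p,s['contact_force'],s['opening']*87)
d=eyes.capture("wrist");crop(d["pixels"],220,200,120,90,6,"pics/w8.png",1.5)
```

```text
[ 0.65902466 -0.04736874  0.16067209] [-0.60779332 -0.55188969  0.70427358] 18.182641769731344
```

View pics/w8.png

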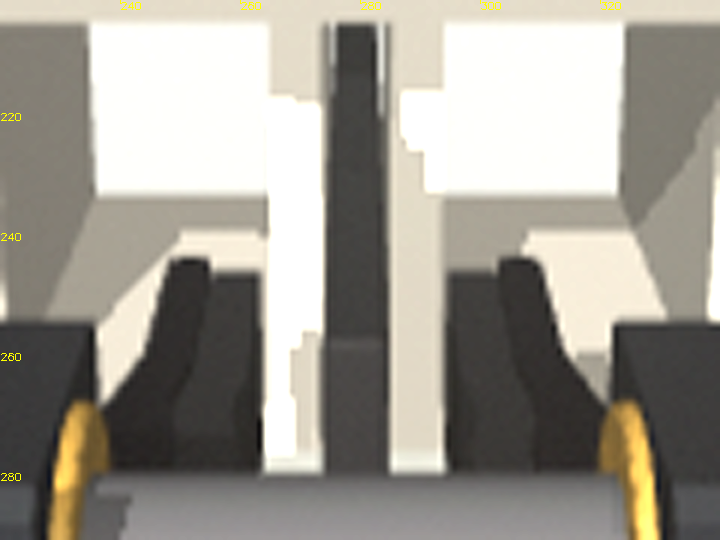

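>>> {"fn": "jog_arm", "kwargs": {"series": [[[0,0,0],[0,0,0],0.8],[[0,0,0],[0,0,0],0.3],[[0,0,0],[0,0,0],0.3],[[0,0,0],[0,0,0],0.3]], "newtons": 15}}

```text
time: 9.55
tcp_pos: [0.6588, -0.0475, 0.1597]
eef_rot: [-3.137, 0.913, 0.089]
contact_force: [-0.2, 0.7, 1.0]
opening: 0.058
```

Run:
```python
from h import *
p,Rm,s=cur();print(p,s['contact_force'],s['opening']*87)
print((-Rm[:,0]*2).round(3))
```

```text
[ 0.6588347  -0.04748345  0.15966446] [-0.18474173  0.72937953  1.04136167] 5.084910271137346
[-1.217 -0.108  1.583]
```

>>> {"fn": "jog_arm", "kwargs": {"series": [[[-0.3,-0.03,0.4],[0,0,0],0.3],[[-0.61,-0.05,0.79],[0,0,0],0.3],[[-0.61,-0.05,0.79],[0,0,0],0.3],[[-0.61,-0.05,0.79],[0,0,0],0.3]]}}

```text
time: 10.05
tcp_pos: [0.637, -0.0493, 0.1881]
eef_rot: [-3.138, 0.913, 0.089]
contact_force: [-0.1, -0.0, -1.1]
opening: 0.056
```

Run:
```python
from h import *
p,Rm,s=cur();print(p,s['contact_force'],s['opening']*87)
d=eyes.capture("wrist");crop(d["pixels"],160,60,240,220,3,"pics/w9.png",1)
```

```text
[ 0.63699184 -0.04932617  0.18807611] [-0.10254046 -0.013393   -1.08669102] 4.846824788268769
```

View pics/w9.png

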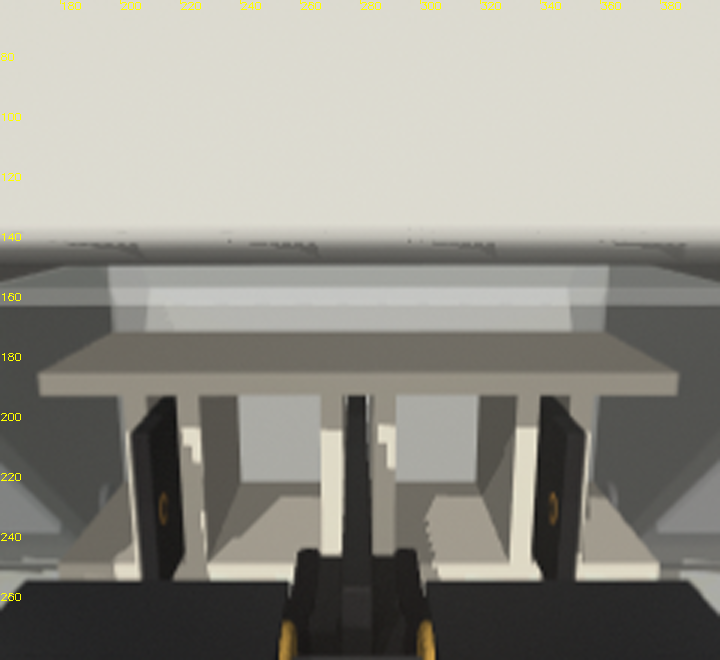

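>>> {"fn": "jog_arm", "kwargs": {"series": [[[-0.92,-0.08,1.18],[0,0,0],0.3],[[-0.92,-0.08,1.18],[0,0,0],0.3],[[-0.92,-0.08,1.18],[0,0,0],0.3],[[-0.92,-0.08,1.18],[0,0,0],0.3],[[-0.92,-0.08,1.18],[0,0,0],0.3],[[-0.92,-0.08,1.18],[0,0,0],0.3],[[-0.92,-0.08,1.18],[0,0,0],0.3],[[-0.92,-0.08,1.18],[0,0,0],0.3],[[-0.92,-0.08,1.18],[0,0,0],0.3],[[-0.92,-0.08,1.18],[0,0,0],0.3],[[-0.92,-0.08,1.18],[0,0,0],0.3],[[-0.92,-0.08,1.6],[0,0,0],0.3]]}}

```text
time: 11.6
tcp_pos: [0.5264, -0.0588, 0.3336]
eef_rot: [-3.137, 0.914, 0.089]
contact_force: [0.1, -0.9, -0.3]
opening: 0.057
```

Run:
```python
from h import *
p,Rm,s=cur();print(p,s['contact_force'],s['opening']*87,s['joint_positions'].round(2))
d=eyes.capture("wrist");cv2.imwrite("pics/w10.png",d["pixels"][:,:,::-1])
d=eyes.capture("scene");crop(d["pixels"],200,140,200,190,3,"pics/s10.png",1.6)
```

```text
[ 0.52636979 -0.05884492  0.33358004] [ 0.1252208  -0.86393742 -0.31319037] 4.920576909602614 [-0.47 -0.56  2.16  0.39  1.    0.9 ]
```

View pics/w10.png

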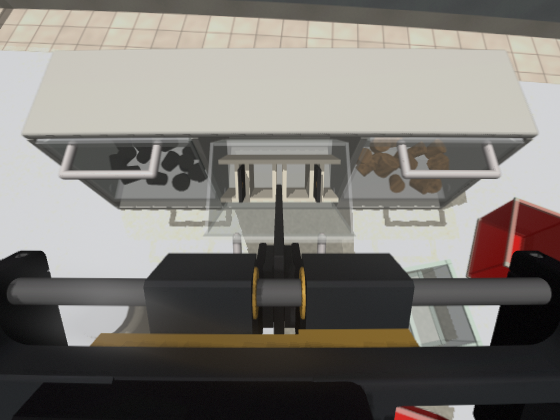

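View pics/s10.png

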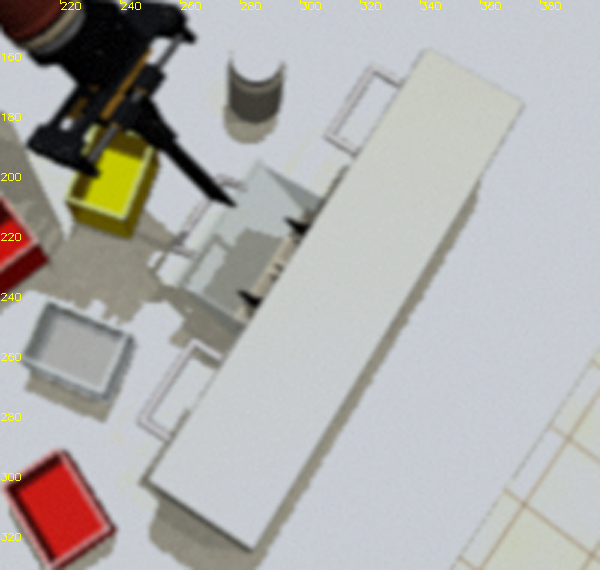

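```bash
cat >> h.py <<'E'
CELL=np.array([.542,-.264,0]); CY=np.radians(15.)
def cellpose(foot_y,foot_z,tilt,L=.125):
    c,s=np.cos(tilt),np.sin(tilt)
    a=np.array([0,s,-c]); y=-np.array([0,c,s]); C=Rz(CY)
    M=C@np.c_[a,y,np.cross(a,y)]
    foot=CELL+C@np.array([0,foot_y,foot_z]); return foot-M[:,0]*L,M
E
python3 - <<'E'
from h import *
p,M=cellpose(-.018,.14,np.radians(5)); print(p); go(p,M)
E
```

```text
[ 0.54947844 -0.29190991  0.26452434]
shift cm [  2.21 -23.25  -7.17] rot [-0.032  0.667  0.199] rows>= 3.91
```

>>> {"fn": "jog_arm", "kwargs": {"series": [[[0,-1,0],[-0.005,0.11,0.03],0.3],[[0,-2,0],[-0.005,0.11,0.03],0.3],[[0,-3,0],[-0.005,0.11,0.03],0.3],[[0.4,-3.4,0],[-0.005,0.11,0.03],0.3],[[0.5,-4,0],[-0.005,0.11,0.03],0.3],[[0.5,-4,0],[-0.005,0.11,0.05],0.3],[[0.5,-4,-1],[0,0,0],0.3],[[0.3,-1.8,-2],[0,0,0],0.3],[[0,0,-1],[0,0,0],0.3],[[0,0,0],[0,0,0],0.3],[[0,0,0],[0,0,0],0.3]]}}

```text
time: 13.08
tcp_pos: [0.5494, -0.2898, 0.2943]
eef_rot: [-1.609, 1.487, 1.796]
contact_force: [-0.5, -0.3, -0.1]
opening: 0.056
```

Run:
```python
from h import *
import pickle
p,Rm,s=cur();print(p,s['contact_force'],s['opening']*87,s['joint_positions'].round(2))
p,M=cellpose(-.018,.14,np.radians(5)); go(p,M)
W=eyes.capture("wrist");cv2.imwrite("pics/w11.png",W["pixels"][:,:,::-1])
S=eyes.capture("scene");T=eyes.capture("top");pickle.dump((W,S,T),open("d11.pkl","wb"))
crop(S["pixels"],180,200,120,100,6,"pics/s11.png",1.6)
crop(T["pixels"],300,180,130,100,6,"pics/t11.png",1.6)
```

```text
[ 0.54941391 -0.28976728  0.29428264] [-0.46425686 -0.28520253 -0.06543979] 4.838755096078799 [-0.64  0.23  1.42  0.05  1.56  0.66]
shift cm [ 0.01 -0.21 -2.98] rot [ 0.002  0.004 -0.002] rows>= 0.48
```

View pics/w11.png

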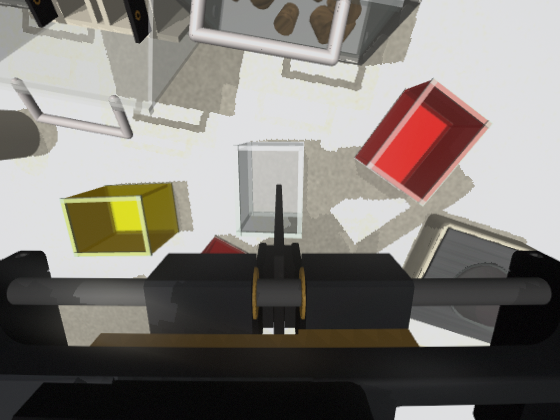

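View pics/s11.png

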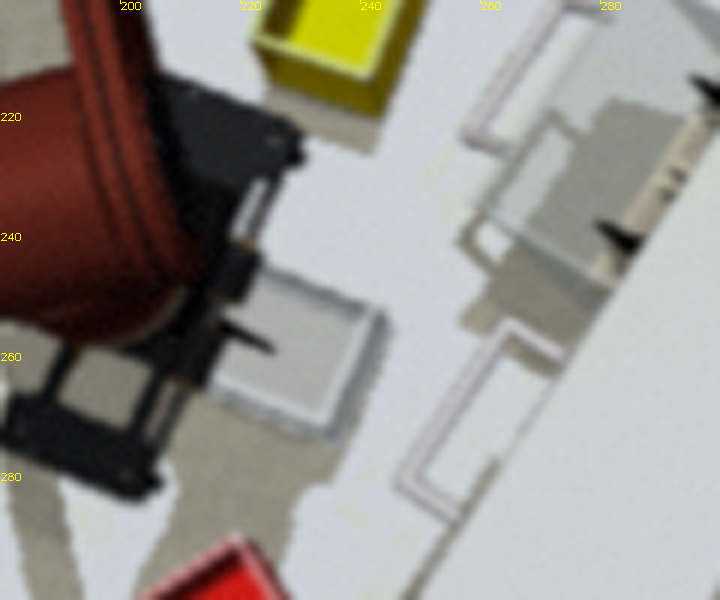

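View pics/t11.png

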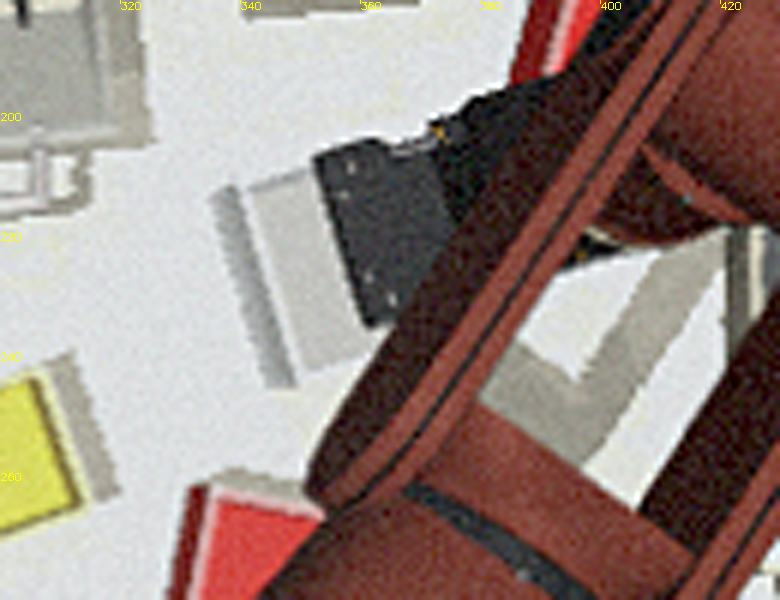

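Run:
```python
from h import *
import pickle
W,S,T=pickle.load(open("d11.pkl","rb"))
p,Rm,s=cur()
ft=p+Rm[:,0]*.125
print("foot",ft, "pred foot corner px",proj(W,[ft-Rm[:,2]*.0225]),proj(S,[ft-Rm[:,2]*.0225]))
print("cell frame foot",(Rz(CY).T@(ft-CELL)).round(4))
crop(W["pixels"],220,130,110,120,6,"pics/w11a.png",1)
```

```text
foot [ 0.54727898 -0.28020234  0.17007514] pred foot corner px [[277.02276071 185.6607691 ]] [[225.02880822 257.57169513]]
cell frame foot [ 0.0009 -0.017   0.1701]
```

View pics/w11a.png

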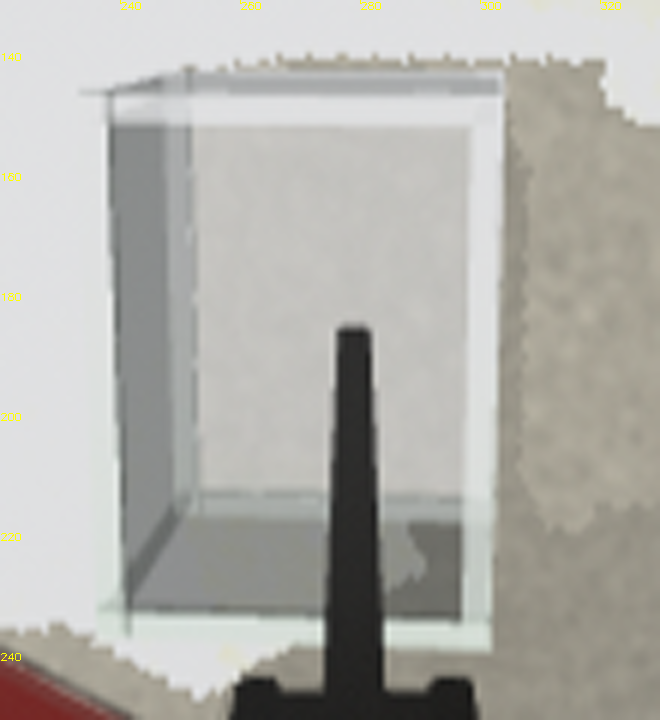

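Run:
```python
from h import *
import pickle
W,S,T=pickle.load(open("d11.pkl","rb"))
q=np.array([(109,93),(503,93),(492,650),(98,640)])/6+[220,130]
q=on_z(W,q,.095);print(q.round(4))
print([np.linalg.norm(q[i]-q[(i+1)%4]).round(4) for i in range(4)],q.mean(0), [np.degrees(np.arctan2((q[j]-q[i])[1],(q[j]-q[i])[0])).round(2) for i,j in((3,0),(2,1),(1,0),(2,3))])
```

```text
[[ 0.5862 -0.2161  0.095 ]
 [ 0.6063 -0.289   0.095 ]
 [ 0.498  -0.3186  0.095 ]
 [ 0.4761 -0.2392  0.095 ]]
[np.float64(0.0756), np.float64(0.1122), np.float64(0.0824), np.float64(0.1125)] [ 0.54168339 -0.26572238  0.095     ] [np.float64(11.81), np.float64(15.28), np.float64(105.39), np.float64(105.41)]
```

>>> {"fn": "jog_arm", "kwargs": {"series": [[[0,0,-2],[0,0,0],0.3],[[0,0,-2],[0,0,0],0.3],[[0,0,-2],[0,0,0],0.3],[[0,0,-2],[0,0,0],0.3],[[0,0,-2],[0,0,0],0.3],[[0,0,-2],[0,0,0],0.3],[[0,0,-1.5],[0,0,0],0.3],[[0,0,-0.8],[0,0,0],0.3],[[0,0,0],[0,0,0],0.3]]}}

```text
time: 14.35
tcp_pos: [0.549, -0.2907, 0.1497]
eef_rot: [-1.589, 1.485, 1.815]
contact_force: [-0.4, -0.1, 0.3]
opening: 0.056
```

Run:
```python
from h import *
p,Rm,s=cur();ft=p+Rm[:,0]*.125
print(p,s['contact_force'],s['opening']*87,"cell frame foot",(Rz(CY).T@(ft-CELL)).round(4))
W=eyes.capture("wrist");crop(W["pixels"],200,110,150,150,4,"pics/w12.png",1)
S=eyes.capture("scene");crop(S["pixels"],180,200,120,100,6,"pics/s12.png",1.6)
```

```text
[ 0.54898607 -0.29074911  0.14970304] [-0.41191933 -0.10715567  0.28809375] 4.877946439859159 cell frame foot [ 0.     -0.017   0.0252]
```

View pics/w12.png

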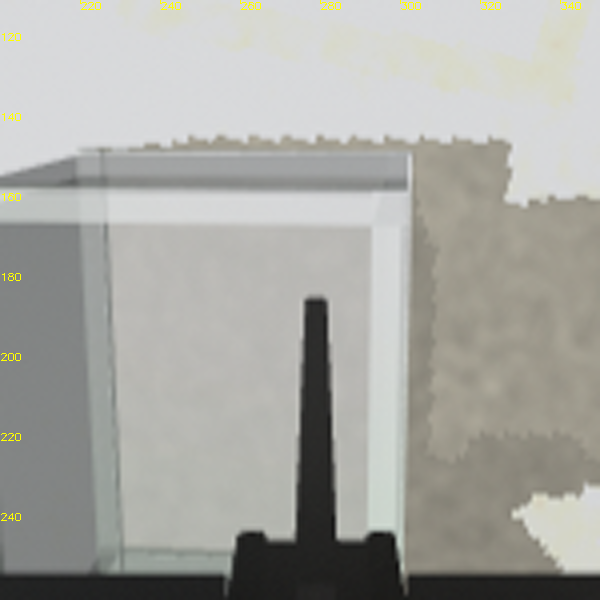

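View pics/s12.png

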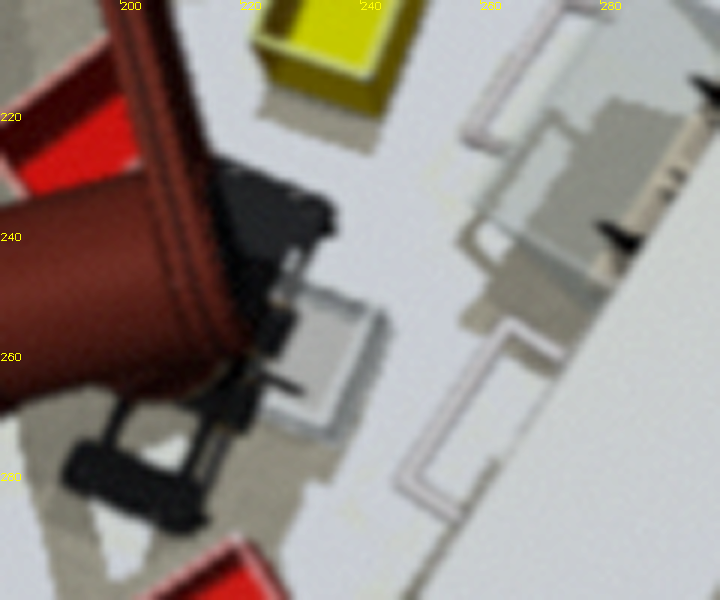

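>>> {"fn": "jog_arm", "kwargs": {"series": [[[0,0,-0.7],[0,0,0],0.3],[[0,0,-0.5],[0,0,0],0.3],[[0,0,-0.3],[0,0,0],0.3],[[0,0,-0.2],[0,0,0],0.3],[[0,0,0],[0,0,0],0.3]]}}

```text
time: 15.08
tcp_pos: [0.5491, -0.2908, 0.133]
eef_rot: [-1.593, 1.486, 1.811]
contact_force: [-0.8, 0.1, -1.0]
opening: 0.053
```

>>> {"fn": "jog_arm", "kwargs": {"series": [[[0,0,-0.1],[0,0,0],0.3],[[0,0,0],[0,0,0],0.3]]}}

```text
time: 15.32
tcp_pos: [0.5492, -0.2909, 0.1323]
eef_rot: [-1.597, 1.486, 1.808]
contact_force: [0.2, 0.3, -0.9]
opening: 0.058
```

>>> {"fn": "jog_arm", "kwargs": {"series": [[[0,0,-0.1],[0,0,0],0.3],[[0,0,0],[0,0,0],0.3]]}}

```text
time: 15.58
tcp_pos: [0.5491, -0.2909, 0.1312]
eef_rot: [-1.595, 1.486, 1.809]
contact_force: [-0.7, 0.1, -1.2]
opening: 0.058
```

>>> {"fn": "jog_arm", "kwargs": {"series": [[[0,0,-0.1],[0,0,0],0.3],[[0,0,0],[0,0,0],0.3]]}}

```text
time: 15.82
tcp_pos: [0.5491, -0.2908, 0.1301]
eef_rot: [-1.594, 1.486, 1.81]
contact_force: [-0.3, -0.1, -0.7]
opening: 0.058
```

>>> {"fn": "jog_arm", "kwargs": {"series": [[[0,0,-0.1],[0,0,0],0.3],[[0,0,0],[0,0,0],0.3]]}}

```text
time: 16.08
tcp_pos: [0.5491, -0.2908, 0.1291]
eef_rot: [-1.595, 1.486, 1.81]
contact_force: [-0.3, -0.3, -0.1]
opening: 0.057
```

>>> {"fn": "jog_arm", "kwargs": {"series": [[[0,0,-0.1],[0,0,0],0.3],[[0,0,0],[0,0,0],0.3]]}}

```text
time: 16.32
tcp_pos: [0.5493, -0.2909, 0.1284]
eef_rot: [-1.598, 1.486, 1.807]
contact_force: [-0.3, 0.4, -0.2]
opening: 0.056
```

>>> {"fn": "jog_arm", "kwargs": {"series": [[[0,0,-0.1],[0,0,0],0.3],[[0,0,0],[0,0,0],0.3]]}}

```text
time: 16.58
tcp_pos: [0.5494, -0.291, 0.1281]
eef_rot: [-1.601, 1.487, 1.803]
contact_force: [0.0, 0.7, 5.6]
opening: 0.054
```

>>> {"fn": "jog_arm", "kwargs": {"series": [[[0,0,-0.1],[0,0,0],0.3],[[0,0,0],[0,0,0],0.3]]}}

```text
time: 16.82
tcp_pos: [0.5499, -0.2911, 0.128]
eef_rot: [-1.614, 1.487, 1.791]
contact_force: [-0.6, 1.7, 9.8]
opening: 0.059
```

Run:
```python
from h import *
for i in range(3):
    p,Rm,s=cur();print(p,s['contact_force'],s['opening']*87)
    W=eyes.capture("wrist")
crop(W["pixels"],200,110,150,150,4,"pics/w13.png",1)
S=eyes.capture("scene");crop(S["pixels"],180,200,120,100,6,"pics/s13.png",1.6)
```

```text
[ 0.54989797 -0.29107432  0.12796428] [-0.5769055   1.73351527  9.84685298] 5.089540457774852
[ 0.5499118  -0.29106211  0.12795653] [-0.09879126  1.06577623  8.45898423] 5.118404401164049
[ 0.5499029  -0.29108346  0.12796577] [-0.71186203  0.74184958  9.0299069 ] 4.847841861624165
```

View pics/w13.png

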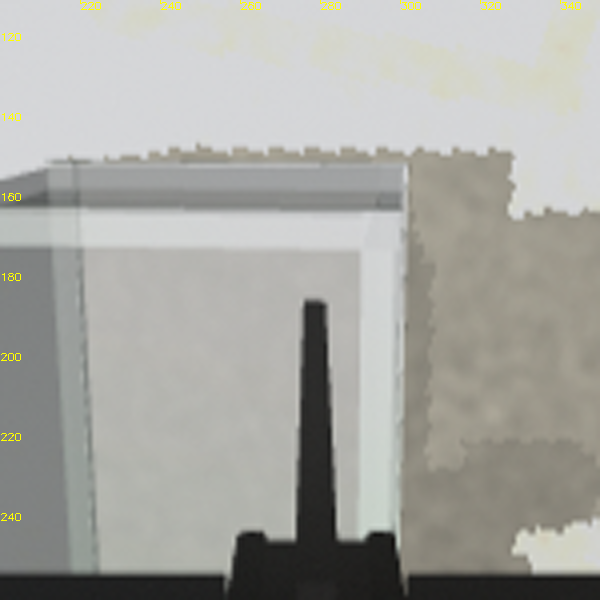

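>>> {"fn": "jog_arm", "kwargs": {"series": [[[0,0,0.15],[0,0,0],0.3],[[0,0,0],[0,0,0],0.3]]}}

```text
time: 17.27
tcp_pos: [0.5495, -0.291, 0.1281]
eef_rot: [-1.606, 1.487, 1.799]
contact_force: [0.3, 0.4, 3.3]
opening: 0.053
```

>>> {"fn": "jog_arm", "kwargs": {"series": [[[0,0,0],[0,0,0],0.7],[[0,0,0],[0,0,0],0.9],[[0,0,0],[0,0,0],1.1],[[0,0,0],[0,0,0],1.3],[[0,0,0],[0,0,0],1.5],[[0,0,0],[0,0,0],1.8],[[0,0,0],[0,0,0],2.2],[[0,0,0],[0,0,0],2.6],[[0,0,0],[0,0,0],3]]}}

```text
time: 18.4
tcp_pos: [0.5492, -0.2909, 0.1278]
eef_rot: [-1.596, 1.486, 1.808]
contact_force: [0.4, 0.0, 0.1]
opening: 0.321
```

Run:
```python
from h import *
p,Rm,s=cur();print(p,s['contact_force'],s['opening']*87,(-Rm[:,0]).round(3))
W=eyes.capture("wrist");crop(W["pixels"],200,110,150,180,4,"pics/w14.png",1)
```

```text
[ 0.54919897 -0.29090148  0.12779283] [0.39098587 0.03529672 0.13545826] 27.925405923042412 [ 0.02  -0.082  0.996]
```

View pics/w14.png

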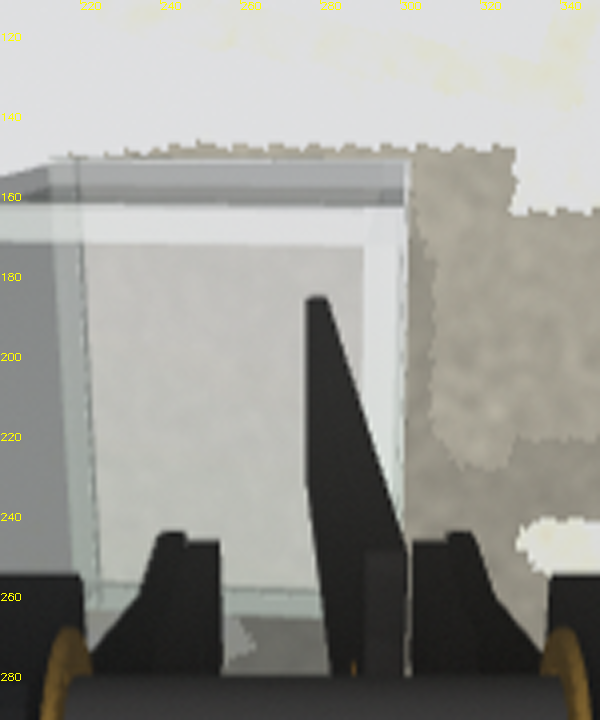

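>>> {"fn": "jog_arm", "kwargs": {"series": [[[0,0,0],[0,0,0],3.6],[[0,0,0],[0,0,0],4.4],[[0,0,0],[0,0,0],5.2],[[0,0,0],[0,0,0],6]]}}

```text
time: 18.95
tcp_pos: [0.5492, -0.2909, 0.1277]
eef_rot: [-1.596, 1.486, 1.808]
contact_force: [0.6, -0.5, -0.1]
opening: 0.626
```

Run:
```python
from h import *
p,Rm,s=cur();print(p,s['contact_force'],s['opening']*87,(-Rm[:,0]).round(3))
W=eyes.capture("wrist");crop(W["pixels"],200,110,150,180,4,"pics/w15.png",1)
```

```text
[ 0.54918282 -0.29085915  0.12773333] [ 0.6314668 -0.4535771 -0.0503189] 54.49839444373391 [ 0.02  -0.082  0.996]
```

View pics/w15.png

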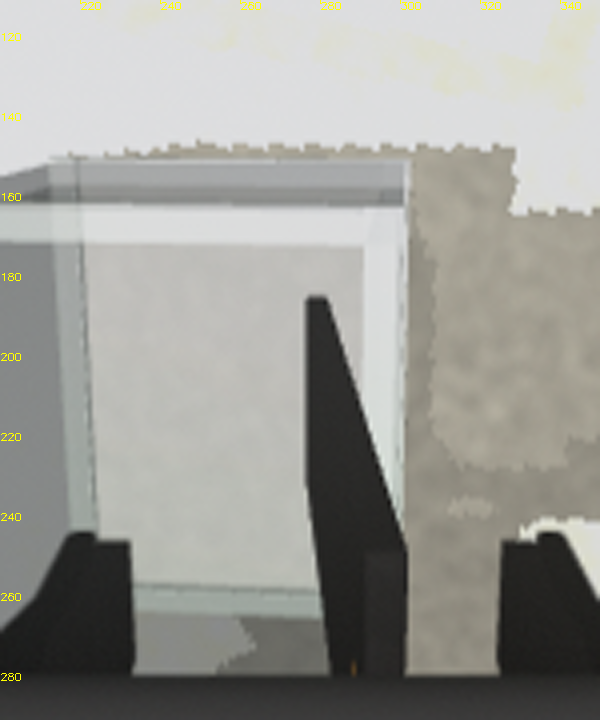

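>>> {"fn": "jog_arm", "kwargs": {"series": [[[0,-0.1,1],[0,0,0],6],[[0,-0.2,2],[0,0,0],6],[[0,-0.2,3],[0,0,0],6],[[0,0,4],[0,0,0],6],[[0,0,4],[0,0,0],6],[[0,0,4],[0,0,0],6],[[0,0,0],[0,0,0],6]]}}

```text
time: 19.88
tcp_pos: [0.5509, -0.2973, 0.3147]
eef_rot: [-1.684, 1.494, 1.721]
contact_force: [-0.0, 1.1, 0.4]
opening: 0.69
```

Run:
```python
from h import *
p,Rm,s=cur();print(p,s['contact_force'],s['opening']*87)
W=eyes.capture("wrist");cv2.imwrite("pics/w16.png",W["pixels"][:,:,::-1])
b=pv((-.06,0,.166),.66); t=b+Rz(YAW)@[-.045,0,0]; go(t+[0,0,.12],toolR(0,YAW,-1)); go(t,toolR(0,YAW,-1))
```

```text
[ 0.55093619 -0.29729267  0.31472958] [-0.03577968  1.05628656  0.42401555] 60.07268796921918
shift cm [-2.74 23.48 -5.74] rot [-0.08  -0.008 -0.179] rows>= 3.89
shift cm [ -2.74  23.48 -17.74] rot [-0.08  -0.008 -0.179] rows>= 4.73
```

View pics/w16.png

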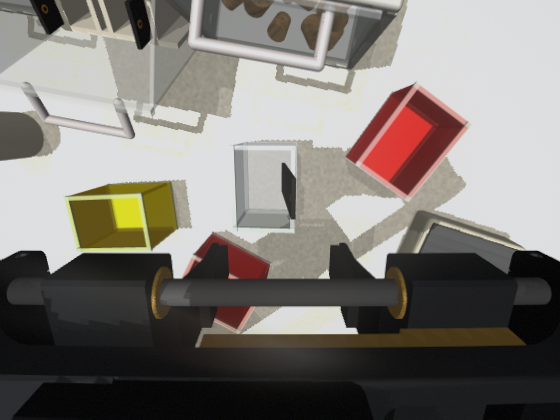

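Plate stands in the cell at (288,190), leaning on the right wall. The bin is still open, its bar around (78,120). Next I'll shut the bin.

>>> {"fn": "jog_arm", "kwargs": {"series": [[[-0.4,4,0],[-0.016,0,-0.03],3],[[-0.5,5,0],[-0.016,0,-0.04],0],[[-0.6,5,0],[-0.016,-0.004,-0.04],0],[[-0.6,5,-2],[-0.016,-0.004,-0.04],0],[[-0.6,4.5,-2],[-0.016,0,-0.03],0],[[0,0,-1.7],[0,0,0],0],[[0,0,0],[0,0,0],0],[[0,0,0],[0,0,0],0]]}}

```text
time: 20.92
tcp_pos: [0.5225, -0.0622, 0.2512]
eef_rot: [-0.913, 1.565, 2.31]
contact_force: [-0.1, -0.5, 0.7]
opening: 0.003
```

Run:
```python
from h import *
p,Rm,s=cur();print(p,s['contact_force'],s['opening']*87)
W=eyes.capture("wrist");cv2.imwrite("pics/w17.png",W["pixels"][:,:,::-1])
b=pv((-.06,0,.166),.66);print("bar px",proj(W,[pv((-.06,.05,.166),.66),pv((-.06,-.05,.166),.66)]).round(0)); t=b+Rz(YAW)@[-.045,0,0]; go(t,toolR(0,YAW,-1))
```

```text
[ 0.52252364 -0.06216797  0.25116045] [-0.05520197 -0.4978407   0.65330364] 0.26434056357460434
bar px [[220. 162.]
 [333. 162.]]
shift cm [-1.000e-02  3.000e-02 -1.171e+01] rot [-0.004 -0.003  0.003] rows>= 1.87
```

View pics/w17.png

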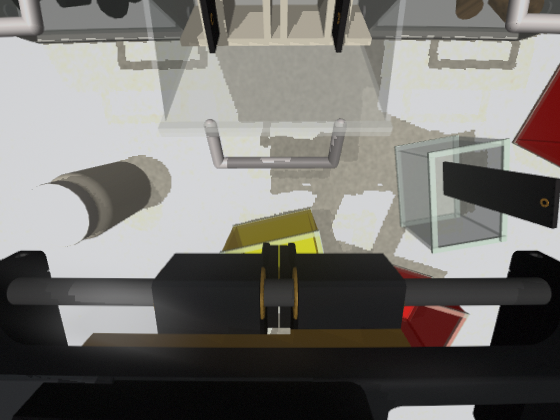

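>>> {"fn": "jog_arm", "kwargs": {"series": [[[0,0,-4],[0,0,0],0],[[0,0,-4],[0,0,0],0],[[0,0,-3],[0,0,0],0],[[0,0,-1],[0,0,0],0],[[0,0,0],[0,0,0],0]]}}

```text
time: 21.6
tcp_pos: [0.5225, -0.0616, 0.1311]
eef_rot: [-0.915, 1.565, 2.308]
contact_force: [-0.8, -0.6, 1.0]
opening: 0.003
```

Run:
```python
from h import *
p,Rm,s=cur();print(p,s['contact_force'])
for th in [.66,.6,.5,.4,.3,.2,.1,0,-.03]:
    b=pv((-.06,0,.166),th); t=b+Rz(YAW)@[-.0145,0,0]; print(th,((t-p)*100).round(2))
```

```text
[ 0.52248565 -0.06156041  0.13110908] [-0.80878506 -0.62256964  0.99320583]
0.66 [3.06 0.22 0.32]
0.6 [3.65 0.27 1.2 ]
0.5 [4.74 0.36 2.58]
0.4 [5.97 0.46 3.84]
0.3 [7.32 0.57 4.97]
0.2 [8.78 0.7  5.97]
0.1 [10.32  0.82  6.81]
0 [11.94  0.96  7.49]
-0.03 [12.44  1.    7.66]
```

>>> {"fn": "jog_arm", "kwargs": {"series": [[[1.5,0.1,0],[0,0,0],0],[[1.3,0.1,0],[0,0,0],0],[[0.5,0.05,0.6],[0,0,0],0],[[0.5,0.05,0.6],[0,0,0],0],[[0.5,0.05,0.7],[0,0,0],0],[[0.5,0.05,0.7],[0,0,0],0],[[0.6,0.05,0.6],[0,0,0],0],[[0.6,0.05,0.6],[0,0,0],0],[[0.7,0.05,0.6],[0,0,0],0],[[0.7,0.05,0.5],[0,0,0],0],[[0,0,0],[0,0,0],0]]}}

```text
time: 22.98
tcp_pos: [0.5973, -0.0548, 0.1803]
eef_rot: [-1.183, 1.566, 2.041]
contact_force: [-0.6, -0.1, 0.1]
opening: 0.002
```

Run:
```python
from h import *
p,Rm,s=cur();print(p,s['contact_force'])
W=eyes.capture("wrist");cv2.imwrite("pics/w18.png",W["pixels"][:,:,::-1])
for th in [.3,.2,.1,0,-.03]:
    b=pv((-.06,0,.166),th); t=b+Rz(YAW)@[-.0145,0,0]; print(th,((t-p)*100).round(2))
```

```text
[ 0.59732123 -0.05476621  0.18032342] [-0.61994888 -0.12393157  0.14163076]
0.3 [-0.16 -0.11  0.05]
0.2 [1.29 0.02 1.04]
0.1 [2.84 0.15 1.89]
0 [4.46 0.28 2.57]
-0.03 [4.96 0.32 2.74]
```

View pics/w18.png

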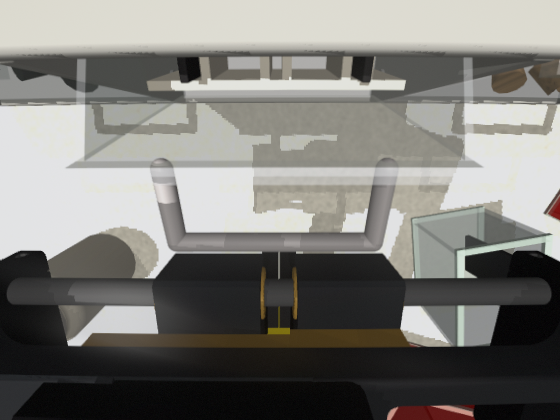

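>>> {"fn": "jog_arm", "kwargs": {"series": [[[0.7,0.05,0.5],[0,0,0],0],[[0.7,0.05,0.5],[0,0,0],0],[[0.7,0.05,0.4],[0,0,0],0],[[0.7,0.05,0.4],[0,0,0],0],[[0.7,0.05,0.4],[0,0,0],0],[[0.6,0.05,0.3],[0,0,0],0],[[0.4,0,0.1],[0,0,0],0],[[0,0,0],[0,0,0],0]]}}

```text
time: 24.02
tcp_pos: [0.6404, -0.0518, 0.2057]
eef_rot: [-0.674, 1.563, 2.55]
contact_force: [-3.9, 0.3, 2.8]
opening: 0.005
```

>>> {"fn": "jog_arm", "kwargs": {"series": [[[0.2,0,0],[0,0,0],0],[[0,0,0],[0,0,0],0]]}}

```text
time: 24.28
tcp_pos: [0.6406, -0.0518, 0.2056]
eef_rot: [-0.496, 1.559, 2.728]
contact_force: [-11.8, -0.0, 6.1]
opening: 0.003
```

Run:
```python
from h import *
p,Rm,s=cur();print(p,s['contact_force'])
W=eyes.capture("wrist");cv2.imwrite("pics/w19.png",W["pixels"][:,:,::-1])
for th in [.1,0,-.03]:
    b=pv((-.06,0,.166),th); t=b+Rz(YAW)@[-.0145,0,0]; print(th,((t-p)*100).round(2))
```

```text
[ 0.64061736 -0.05184791  0.20560266] [-11.80175034  -0.01852703   6.12741815]
0.1 [-1.49 -0.15 -0.64]
0 [ 0.13 -0.01  0.04]
-0.03 [0.63 0.03 0.21]
```

View pics/w19.png

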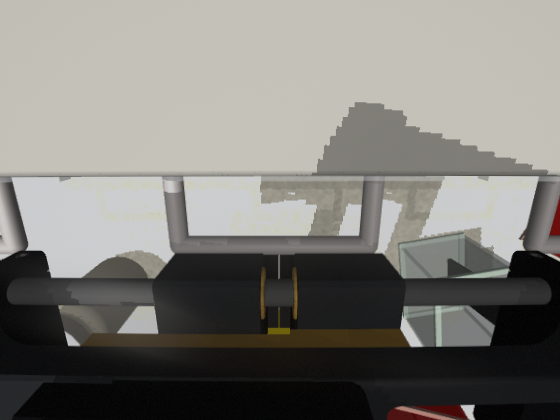

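>>> {"fn": "jog_arm", "kwargs": {"series": [[[-0.5,0,0],[0,0,0],0],[[-1,0,0],[0,0,0],0],[[-2,0,1],[0,0,0],0],[[-3,0,4],[0,0,0],0],[[-3,0,5],[0,0,0],0],[[-3,0,5],[0,0,0],0],[[-1,0,3],[0,0,0],0],[[0,0,0],[0,0,0],0],[[0,0,0],[0,0,0],0]]}}

```text
time: 25.45
tcp_pos: [0.5079, -0.0518, 0.3845]
eef_rot: [-0.839, 1.564, 2.385]
contact_force: [0.2, -0.8, -0.7]
opening: 0.002
```

Run:
```python
from h import *
p,Rm,s=cur();print(p,s['contact_force'],s['time'])
W=eyes.capture("wrist");cv2.imwrite("pics/w20.png",W["pixels"][:,:,::-1])
print("shut bar px",proj(W,[pv((-.06,.05,.166),0),pv((-.06,-.05,.166),0)]).round(1),"at .05",proj(W,[pv((-.06,0.05,.166),.05)]).round(1))
S=eyes.capture("scene");crop(S["pixels"],180,140,200,190,3,"pics/s20.png",1.6)
T=eyes.capture("top");crop(T["pixels"],175,100,260,180,3,"pics/t20.png",1.6)
```

```text
[ 0.50792604 -0.05181157  0.38446949] [ 0.23226555 -0.75108309 -0.67637166] 25.45
shut bar px [[238.1  50.2]
 [339.2  50. ]] at .05 [[238.8  59.9]]
```

View pics/w20.png

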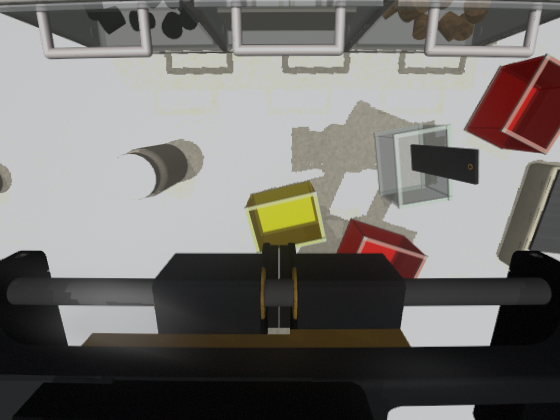

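View pics/s20.png

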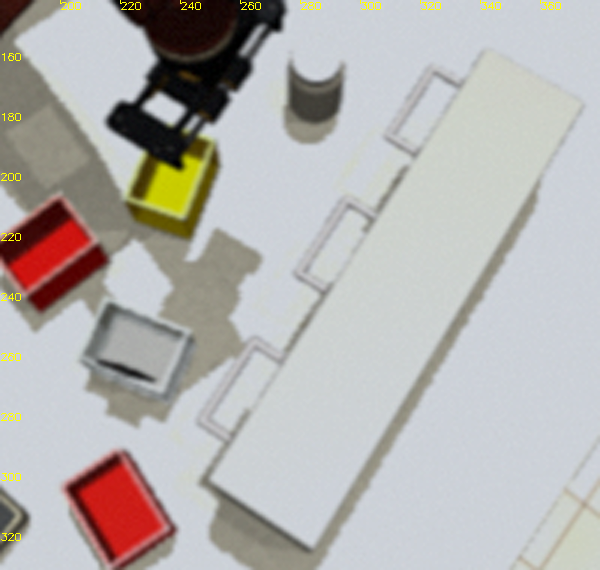

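View pics/t20.png

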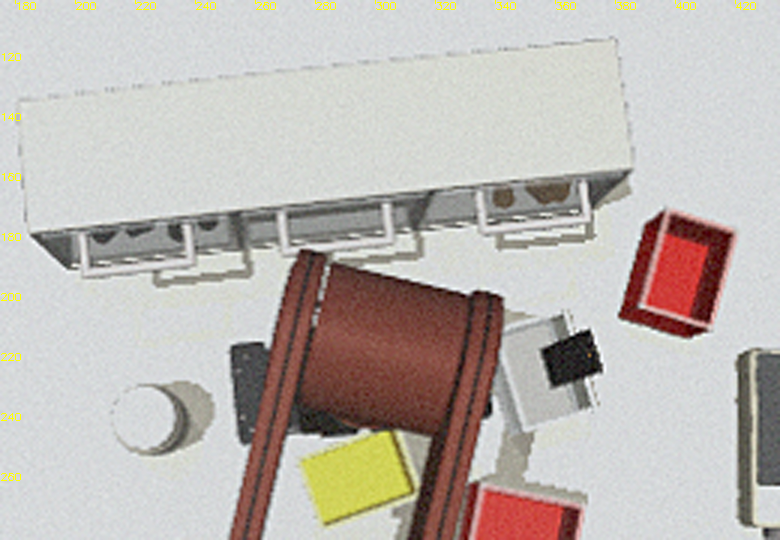

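```bash
python3 -c "
from station import ticket
print(ticket.sign_off())"
```

```text
the job is handed in; nothing more can be done
None
```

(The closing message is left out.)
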